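# Carry a wet box on a top-heavy varnishing stand

## Robot

A 7-joint arm with a two-finger parallel gripper is mounted at the origin on the work surface. World frame = base frame: x ahead of the robot, y to its left, z up, the work surface at z = 0. Lengths are in m, angles in rad, forces in N, time in s.
With the tool pointing down it reaches from about 0.425 to 1.025 m from the base axis. Payload 3.6 kg.
Tool frame: the origin (TCP) lies at the very end of the fingers, on their centre line; the grasp point (between the pads) lies 19 mm behind it; z points along the fingers, y is the line along which they close (so a half turn about z gives the same grasp; the last joint's range is limited). The gripper opens to 85 mm and grips with 20 to 120 N. Pads are 22 mm wide; open, the fingers measure 114 mm over their backs; the gripper's body (76 mm by 85 mm) begins 54 mm behind the grasp point. The pads swing forward as they close: fully open they stand 13 mm farther back than shut.
Start: joints at [-1.431, 0.591, 0.048, 1.609, -0.033, 0.943, -0.034], TCP at [0.168, 0.705, 0.231] pointing down, gripper open.
Joint ranges: [-2.69, 2.69], [-0.47, 2.24], [-1.27, 1.36], [0.19, 2.51], [-1.53, 4.68], [0.08, 2.07], [-3.09, 3.09]. Speed limits (rad/s): [2.57, 2.57, 3.14, 3.14, 3.14, 3.14, 3.14].

## Interface

Orientations are given as a unit quaternion [w, x, y, z].
In Python, from cell import observe, grab_frame, hand_in gives the robot as it stands.
- The arm moves only by the tool step_arm, never from a script. Its argument "steps" is a list that holds one entry, the list of rows, each a list of 6 numbers: the shift along the tool's x, y, z each as a share of 0.1 m, from -1 to 1, then the turn, a rotation vector about the tool's x, y, z each as a share of 45 degrees, from -1 to 1. A call has 1 to 5 rows; each row is the pose to reach, as a shift and turn from the pose commanded when the call began, along the tool's axes at that moment; what a row does not reach only later rows make up. A row lasts 1/12 s, in which the tool goes at most 41.7 mm and 7.16 degrees, less where a joint would pass 70% of its speed; a pose out of reach is approached as far as the arm can. A call with a number of a shift or a turn outside -1 to 1 is refused whole. A call with a gripper value outside its range is refused whole. "fingers" is the opening, from 0 (shut) to 1 (fully open), set as the call begins (left out, the last holds). The fingers move at their own pace and stop on an object; "grip_force" is the grip in N (left out, the last holds). Time passes only in rows, so rows that repeat a pose let the fingers close. It gives the time, the measured TCP pose, the force, the opening and the grip force at its end, in the units of the state.
- observe(): the state, without advancing time (a new reading comes with each control period).
- grab_frame(name): name is "side" or "top"; returns a dict with "color" (400x640x3 uint8, red, green, blue), "fx", "fy", "cx", "cy" (pixels), "D" ([k1, k2, p1, p2, k3] as OpenCV has them; the pictures are not rectified), "R" (3x3) and "t" (3): a world point X has camera coordinates R X + t. Camera axes: x right, y down, z forward; pixel columns grow to the right and rows downward; lengths in m; the calibration is good to about 2 mm. A picture is of the moment at which its call begins. There is no depth.
- hand_in(): hands the job in; it is judged then, once.
The state is a dict: "time_s": time; "joints": joint angles; "dq": joint speeds; "joint_efforts": joint torques, N m; "eef_pos": TCP position; "ee_rot": TCP orientation; "ft_force": force on the tool from outside, world axes, zero at the start; "wrist_torque": the same for the moment, N m; "grip_width": finger opening in m; "grasp_force": force on a finger pad.
Only numpy, scipy, OpenCV 4.12 (cv2) and the standard library are available. Lean on these libraries where they do the work, as an engineer would, in place of code of your own. Each camera call takes 0.05 s, during which the arm holds its last target. There are 200 camera calls.

## Task

The freshly varnished box sits on a top-heavy swivelling spindle that has flopped over on its stop. Take the varnishing stand by its handle, lift it clear of the table where it stands, get the spindle to stand upright in the stand by rocking the stand sideways, and keep it upright clear of its stops for over two seconds; then carry it to the wooden parking block without letting the spindle flop onto a stop, keep it upright just above the block for two seconds more, and gently set the stand down astride and in line with the block, with the tail of the spindle in the groove so that it stays upright when you let go. Never touch the spindle or its wet box, and leave everything else on the table alone.

Things in the scene. Friction and masses are not known exactly. Their poses are not given: they have to be found in the camera images.
- stand: Varnishing stand, loose, about 0.33 kg without the spindle: two dark steel A-frames 90 mm apart on two foot rails (190 mm long along its x, 14 wide, 12 high, centred at y = +-90 mm, x = -35 mm), open underneath. Origin on its underside below the spindle's pivot; x along the pivot axis, away from the handle; y left, z up. Pivot axis at 150 mm height.
- stand_grip (a point): Where to grip the flat wooden handle (16 mm wide in y, 30 mm tall, from x = -51 to -190 mm of the stand): mid-section, 140 mm from the pivot towards -x and on the line of the pivot axis, so rolling the handle rolls the stand about the pivot axis. A 160 g steel end weight (32 mm wide) sits at x = -210 to -245 mm. Stand's axes. Grip from above, closing along y, at 100 N or more.
- stand_pivot (a point): The spindle's pivot, 150 mm above the stand's origin, stand's axes. The spindle turns freely about x between stops at +-0.30 rad from the stand's z (dark rods flanking it); at the start it lies on the +0.30 stop (box leaning to the stand's -y). A weak spring draws it to the stand's z with 0.0255 N m per rad of angle in the stand; damping 0.001 N m s/rad; no dry friction.
- spindle: Spindle with the wet box, hinged in the stand. Origin on the pivot, x along the pivot axis as the stand's, z towards the box. Nominal 0.243 kg (within 10 %), inertia about the pivot 0.00295 kg m2; gravity tips it with 0.040 N m per rad from vertical, so on a level stand it falls with a time constant of 0.45 s; tilting the stand against its lean by over 0.6 of the lean drives it back.
- box_top (a point): Centre of the top of the wet box (70 x 60 x 100 mm, papered in coloured patches, 75 g), on the spindle 220 mm above the pivot.
- tail (a point): Centre of the 16 mm steel ball on the spindle's lower end, 105 mm below the pivot, 45 mm above the stand's underside. Between the two sits the steel counterweight, 44 mm in diameter, from 40 to 80 mm below the pivot (150 g).
- block: Parking block, wood, fixed, 90 mm long (x), 78 wide (y), 66 high. Origin: centre of its underside, z up. A groove along x, open at both ends, 26 mm wide, floor at 20 mm height; above 49 mm its walls flare to about 50 mm. The stand goes astride it from above, x along the block's x, handle on the -x side, pivot over the groove, with about 12 mm of room to either side.
- groove (a point): In the middle of the groove, 50 mm above the table, axes of the block.
- brush_a: Bystander: paint brush, black handle, 230 mm, lying near the far side of the table.
- brush_b: Bystander: paint brush, black handle, 230 mm, 16 mm high at most, lying between the two places.
- plate: Bystander: paper plate, 150 mm wide, 18 mm high.
- tape_roll: Bystander: roll of tape lying flat, 70 mm wide, 25 mm high.
- varnish_jar: Bystander: jar, 72 mm wide, 75 mm high.
- water_cup: Bystander: clear cup, 72 mm wide, 90 mm high, to the left.
- glue_bottle: Bystander: bottle, 52 mm wide, 140 mm high, to the right.
- dry_box: Bystander: finished papered box 120 x 90 x 60 mm.
Not all that is in view belongs to the job. What is shaped like the block but purple is not meant.

How it is judged:
On the way, in this order (a step that is already met when the one before it is completed fails the run):
1. the stand is held clear of the table near its first place and the spindle stands upright in it, within 0.15 rad and free of everything, for 2 s (height (world z) of stand_pivot above 0.175 m and angle between the z axis of spindle and the z axis of stand, either way round below 0.15 rad and angle between spindle's own z axis and vertical below 0.15 rad and distance of stand_pivot from where it was at the start of the episode below 0.2 m and contact force between spindle and anything else below 0.3 N), for 2 s.
2. the stand is held above the block with the spindle upright in it, within 0.15 rad and free of everything, for 1.5 s (height (world z) of stand_pivot above 0.175 m and horizontal distance between stand_pivot and groove below 0.06 m and angle between the z axis of spindle and the z axis of stand, either way round below 0.15 rad and angle between spindle's own z axis and vertical below 0.15 rad and contact force between spindle and anything else below 0.3 N), for 1.5 s.
At the end, for the whole second after the job is handed in: The stand stands flat on the table (underside within 12 mm, tilt under 0.06 rad) astride the block, pivot within 40 mm of the groove's middle and in line with it within 0.2 rad, the spindle's tail in the groove and the spindle within 0.18 rad of upright in the stand; all at rest and released (height (world z) of stand below 0.012 m and angle between stand's own z axis and vertical below 0.06 rad and horizontal distance between stand_pivot and groove below 0.04 m and angle between the x axis of stand and the x axis of block, either way round below 0.2 rad and z of tail in the frame of block below 0.055 m and y of tail in the frame of block between -0.016 and 0.016 m and angle between the z axis of spindle and the z axis of stand, either way round below 0.18 rad and linear speed of stand below 0.02 m/s and angular speed of spindle below 0.1 rad/s); the robot touches nothing.
It fails at once if the spindle flops onto a stop (0.27 rad or more in the stand) once the stand has been carried 0.2 m off (distance of stand_pivot from where it was at the start of the episode above 0.2 m and angle between the z axis of spindle and the z axis of stand, either way round above 0.27 rad).
It fails at once if the spindle or the wet box is touched by the robot (contact force between spindle and the arm above 0.3 N or contact force between spindle and the fingers above 0.3 N).
It fails at once if the stand tips over (angle between stand's own z axis and vertical above 0.7 rad).
It fails at once if the stand with its spindle is slammed down or dropped (spindle's pivot faster than 0.4 m/s within 15 mm of its height when standing on the table) (height (world z) of stand_pivot below 0.165 m and linear speed of spindle above 0.4 m/s).
It fails at once if a bystander is moved by more than 30 mm (distance of any of brush_a, brush_b, plate, tape_roll, varnish_jar, water_cup, glue_bottle, dry_box from where it was at the start of the episode above 0.03 m).
It also fails if it takes over 72 s, if anything falls off the work surface, if the arm or the gripper's body presses on something with over 40 N, if the wrist force passes 120 N, or if a joint passes its speed limit or range.

## Working session

There is one attempt and no reset: what is moved stays moved. The work goes in short steps, Python scripts to look and compute and a tool call to move; the robot and the scene stay as the last step left them, time stands still between calls to the robot, and variables do not carry over. Pictures are saved under pics/ and viewed, at most 10 in all, crops included, and the job is handed in when it is done.

Besides the shell and the picture viewer there is one more tool, called after "Request:" as name(argument=value, ...) on one line, values as JSON. step_arm: Moves the arm, as the interface text tells. Shift numbers are shares of 0.1 m and turn numbers shares of 45 degrees, none past 1 either way. Its arguments: {"type":"object","properties":{"steps":{"type":"array"},"fingers":{"type":"number"},"grip_force":{"type":"number"}},"required":["steps"]}

```bash
ls; mkdir -p pics; python3 - <<'E'
from cell import observe, grab_frame
import cv2
for n in ("side","top"):
    f=grab_frame(n); cv2.imwrite(f"pics/{n}0.png",f["color"][:,:,::-1])
    print(n,f["fx"],f["fy"],f["cx"],f["cy"],f["D"],f["R"],f["t"])
print(observe())
E
```

```text
pics
side 436.480723689174 436.480723689174 318.23819742167325 194.61895706447825 [-0.02010845  0.          0.          0.          0.        ] [[ 0.80932992 -0.58718289 -0.01418933]
 [-0.36738338 -0.48722992 -0.7922351 ]
 [ 0.45827344  0.64639249 -0.61005099]] [-0.39025291  0.36354077  1.44834257]
top 436.5368715992254 436.5368715992254 323.72362104510427 198.16823894894594 [0.03068848 0.         0.         0.         0.        ] [[-0.030018   -0.99952148 -0.00746468]
 [-0.98983949  0.03076398 -0.13882132]
 [ 0.13898454  0.00322169 -0.99028931]] [0.01931911 0.53780396 1.43302211]
{'time_s': 0.1, 'joints': array([-1.43046352,  0.5920318 ,  0.04833101,  1.60970674, -0.03331179,
        0.94272589, -0.03370989]), 'dq': array([-8.36238244e-04, -5.43045657e-05,  1.15598776e-03,  2.75206989e-04,
        1.31158786e-03, -1.58017757e-03,  2.56130558e-04]), 'joint_efforts': array([ 4.19120654e-03, -5.49998260e+01,  1.55353479e+00, -1.98825485e+01,
        9.80328623e-03,  3.80646103e-03, -1.48263490e-05]), 'eef_pos': array([0.16781672, 0.7045289 , 0.230248  ]), 'ee_rot': array([-6.02206152e-05,  1.16629822e-01,  9.93174918e-01, -1.03137095e-03]), 'ft_force': array([0.12234176, 0.46387085, 0.0856526 ]), 'wrist_torque': array([-0.01416147,  0.01711649,  0.05174804]), 'grasp_force': 0.0, 'grip_width': 0.08523944560173018}
```

View pics/side0.png

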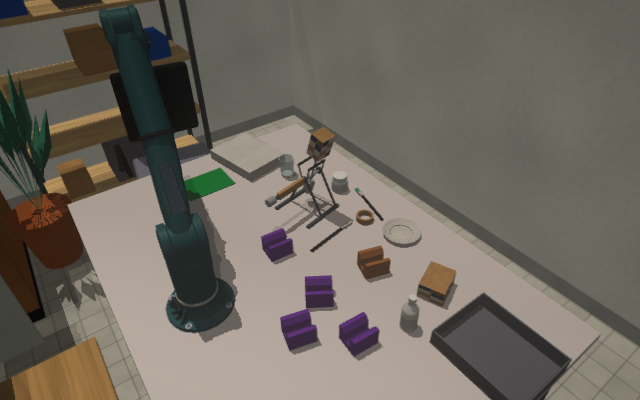

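View pics/top0.png

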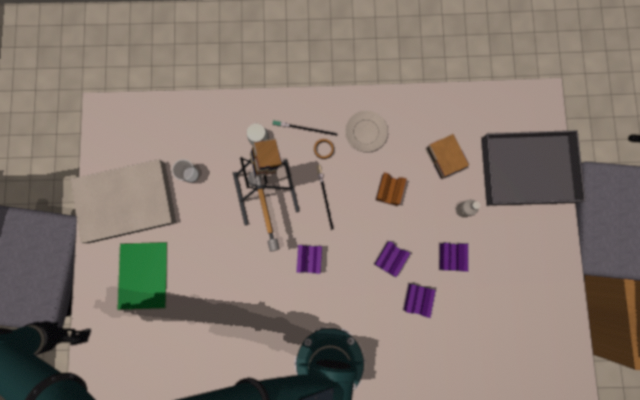

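The wooden block candidates are the brown grooved one (top 392,189; side 373,263), the purple grooved ones (top 310,259; 393,258; 454,257; 420,300) and the brown dry box (top 447,156), which has no groove. The brown grooved one fits: wood coloured and not purple. The stand's handle runs in the top view from about (262,188) to the end weight at (274,243). I'll confirm with one enlarged crop and get the mask measurements.

```bash
cat > h.py <<'E'
import numpy as np, cv2
from cell import observe, grab_frame
def K(f): return np.array([[f["fx"],0,f["cx"]],[0,f["fy"],f["cy"]],[0,0,1]])
def ray(f,uv):
    p=cv2.undistortPoints(np.array(uv,float).reshape(-1,1,2),K(f),np.array(f["D"]))[:,0]
    R=np.array(f["R"]);t=np.array(f["t"])
    return -R.T@t,(np.c_[p,np.ones(len(p))])@R
def plane(f,uv,z):
    c,d=ray(f,uv); return c+d*((z-c[2])/d[:,2])[:,None]
def tri(fs,uvs):
    A=np.zeros((3,3));b=np.zeros(3)
    for f,uv in zip(fs,uvs):
        c,d=ray(f,uv);d=d[0]/np.linalg.norm(d[0]);P=np.eye(3)-np.outer(d,d);A+=P;b+=P@c
    return np.linalg.solve(A,b)
def proj(f,X):
    return cv2.projectPoints(np.array(X,float).reshape(-1,1,3),cv2.Rodrigues(np.array(f["R"]))[0],np.array(f["t"],float),K(f),np.array(f["D"]))[0][:,0]
E
python3 - <<'E'
from h import *
f=grab_frame("top"); s=grab_frame("side")
c=f["color"]; a=c[105:265,225:425][:,:,::-1]
b=s["color"][120:290,240:400][:,:,::-1]
im=np.hstack([cv2.resize(a,None,fx=2.3,fy=2.3,interpolation=cv2.INTER_CUBIC)[:368],cv2.resize(b,None,fx=2.1,fy=368/170,interpolation=cv2.INTER_CUBIC)])
cv2.imwrite("pics/crop1.png",im); print(im.shape)
def comps(fr,roi):
    h=cv2.cvtColor(fr["color"],cv2.COLOR_RGB2HSV); x0,y0,x1,y1=roi
    m=cv2.inRange(h,(5,90,60),(20,255,255)); mm=np.zeros_like(m); mm[y0:y1,x0:x1]=m[y0:y1,x0:x1]
    n,l,st,ce=cv2.connectedComponentsWithStats(mm)
    for i in range(1,n):
        if st[i,4]>25:
            pts=np.argwhere(l==i)[:,::-1].astype(np.float32); r=cv2.minAreaRect(pts)
            print(st[i],ce[i].round(1),cv2.boxPoints(r).round(1).tolist())
comps(f,(225,105,480,265)); print(); comps(s,(240,120,470,310))
E
```

```text
(368, 796, 3)
[430 134  39  43 984] [448.5 155.2] [[426.0, 146.0], [452.3999938964844, 132.8000030517578], [468.6000061035156, 165.1999969482422], [442.20001220703125, 178.39999389648438]]
[253 139  29  29 618] [266.8 153.6] [[250.89999389648438, 142.5], [277.0, 138.1999969482422], [281.3999938964844, 164.60000610351562], [255.3000030517578, 168.89999389648438]]
[314 139  20  20 144] [323.4 148.1] [[314.0, 139.0], [333.0, 139.0], [333.0, 158.0], [314.0, 158.0]]
[253 162  16  12  47] [259.4 170. ] [[248.89999389648438, 168.39999389648438], [253.3000030517578, 161.5], [268.5, 171.3000030517578], [264.0, 178.1999969482422]]
[377 173  30  32 679] [391.1 189.3] [[375.29998779296875, 199.5], [382.8999938964844, 171.89999389648438], [407.1000061035156, 178.60000610351562], [399.3999938964844, 206.1999969482422]]
[258 188  15  45 248] [264.8 210.1] [[256.79998779296875, 188.8000030517578], [262.20001220703125, 187.5], [272.70001220703125, 231.60000610351562], [267.29998779296875, 232.89999389648438]]

[312 127  23  17 210] [322.8 134.6] [[311.3999938964844, 132.89999389648438], [327.79998779296875, 123.80000305175781], [334.6000061035156, 136.0], [318.20001220703125, 145.10000610351562]]
[277 177  27  22 199] [290.9 187.4] [[276.6000061035156, 192.6999969482422], [302.0, 176.39999389648438], [305.70001220703125, 182.1999969482422], [280.29998779296875, 198.5]]
[357 210  16  15 166] [364.3 216.7] [[357.0, 210.0], [372.0, 210.0], [372.0, 224.0], [357.0, 224.0]]
[357 246  33  33 777] [372.7 262.1] [[354.0, 252.10000610351562], [384.70001220703125, 243.5], [392.5, 271.5], [361.70001220703125, 280.0]]
[419 262  37  35 755] [437.6 278.1] [[417.79998779296875, 285.3999938964844], [431.20001220703125, 258.6000061035156], [456.3999938964844, 271.20001220703125], [443.0, 298.0]]
```

View pics/crop1.png

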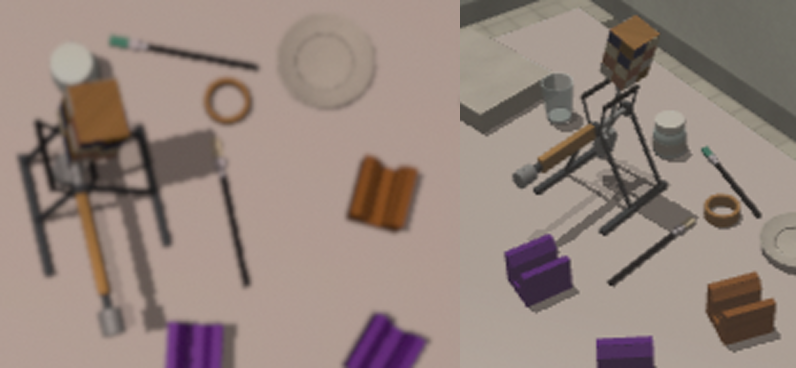

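The crop shows the stand (handle towards the robot, end weight at the bottom) with the box leaning right, and the brown grooved block with its groove running nearly along world x. The block is confirmed as the target.

```bash
python3 - <<'E'
from h import *
from scipy.spatial.transform import Rotation as Ro
f=grab_frame("top"); s=grab_frame("side")
p=plane(f,[(259.5,188.1),(270,232.2),(274,243)],.165); print("handle",p.round(4),np.linalg.norm(p[0]-p[1]))
# side view centreline of handle triangulate the end/mid
d=p[0]-p[1]; print("yaw",np.arctan2(d[1],d[0]))
b=plane(f,[[375.3,199.5],[382.9,171.9],[407.1,178.6],[399.4,206.2]],.066); print("block",b.round(4),b.mean(0), [np.linalg.norm(b[i]-b[i-1]) for i in range(4)])
e=b[1]-b[0];print("yaw",np.arctan2(e[1],e[0])); e=b[2]-b[3];print(np.arctan2(e[1],e[0]))
# dark groove / edges lighter ridges: brightness profile
g=cv2.cvtColor(f["color"],cv2.COLOR_RGB2GRAY)[168:212,372:412]
for r in g[::3]: print(' '.join(f'{v:3d}' for v in r))
# foot rails (dark), top
for z,uv in((.012,[(240,173),(247,223)]),(.012,[(290,160),(297,209)])): print(plane(f,uv,z).round(3))
print("side block pixel proj of centre top",proj(s,b.mean(0)))
# handle sides in side view
h=cv2.cvtColor(f["color"],cv2.COLOR_RGB2HSV); m=cv2.inRange(h,(5,90,60),(20,255,255))
for y in range(186,236,4): 
  x=np.where(m[y,250:285])[0]+250; print(y,x.min() if len(x) else None,x.max() if len(x) else None)
o=observe(); print(o["eef_pos"],Ro.from_quat(np.roll(o["ee_rot"],-1)).as_matrix().round(3))
E
```

```text
handle [[0.5578 0.1996 0.165 ]
 [0.4209 0.1689 0.165 ]
 [0.3878 0.1572 0.165 ]] 0.14029979492880387
yaw 0.22022760885405074
block [[ 0.5244 -0.1671  0.066 ]
 [ 0.6162 -0.1966  0.066 ]
 [ 0.591  -0.2755  0.066 ]
 [ 0.4998 -0.2451  0.066 ]] [ 0.55786864 -0.22103302  0.066     ] [np.float64(0.08180548524885765), np.float64(0.09639429575345426), np.float64(0.08281931712558685), np.float64(0.0961970315008669)]
yaw -0.31097586443042513
-0.3215226028316965
158 158 158 158 158 158 158 158 158 159 157 158 158 159 159 158 159 159 158 157 158 158 158 159 158 158 158 158 158 158 158 159 157 159 157 158 159 158 158 158
159 159 158 159 158 159 159 158 159 158 155 150 146 146 149 152 154 156 157 159 159 159 157 158 158 158 159 159 158 158 158 160 159 158 158 159 158 159 159 158
159 159 159 159 158 158 159 158 154 139 116  94  85  85  83  83  88 104 126 143 153 157 157 159 159 158 159 158 158 157 159 157 159 159 158 158 158 158 158 158
158 159 158 158 157 157 157 153 137 105  79  75  79  80  76  66  61  59  63  79 105 124 137 143 144 138 124 114 112 112 116 122 128 137 145 152 157 159 159 158
159 15
[... 1473 characters left out ...]
 160 159 159 158 159 159 159 158 160 159 157 156 153 150 148 150 153 157 158 157 157 158 158 159 159 158 158 159 159 159
160 160 160 159 159 159 159 159 159 159 159 159 159 160 159 158 159 159 159 159 159 159 159 159 158 159 159 158 159 159 159 158 159 159 159 158 158 158 158 159
[[0.639 0.29  0.012]
 [0.465 0.266 0.012]]
[[0.679 0.116 0.012]
 [0.507 0.095 0.012]]
side block pixel proj of centre top [[372.75641171 255.99099896]]
186 None None
190 257 262
194 259 263
198 260 264
202 261 265
206 262 266
210 263 267
214 263 268
218 264 269
222 265 270
226 266 271
230 267 272
234 None None
[0.16788282 0.70501455 0.23089034] [[-0.973  0.232 -0.   ]
 [ 0.232  0.973 -0.001]
 [-0.    -0.001 -1.   ]]
```

Request:
step_arm(steps=[[[-0.15, -0.15, 0, 0, 0, 0], [-0.35, -0.35, 0, 0, 0, 0], [-0.6, -0.6, 0, 0, 0, 0], [-0.8, -0.8, 0, 0, 0, 0], [-1, -1, 0, 0, 0, 0]]], fingers=1, grip_force=120)

```text
time_s: 0.72
eef_pos: [0.243, 0.5832, 0.2313]
ee_rot: [0.0, 0.117, 0.993, -0.0]
ft_force: [0.8, -0.4, 0.7]
grip_width: 0.0853
grasp_force: 0.0
```

Request:
step_arm(steps=[[[-0.2, -0.2, 0, 0, 0, 0], [-0.4, -0.4, 0, 0, 0, 0], [-0.6, -0.6, 0, 0, 0, 0], [-0.8, -0.8, 0, 0, 0, 0], [-1, -1, 0, 0, 0, 0]]])

```text
time_s: 1.13
eef_pos: [0.3168, 0.4632, 0.2315]
ee_rot: [0.0, 0.117, 0.993, 0.0]
ft_force: [-0.8, -0.0, 0.6]
grip_width: 0.0852
grasp_force: 0.0
```

Request:
step_arm(steps=[[[-0.2, -0.2, 0, 0, 0, 0], [-0.4, -0.4, 0, 0, 0, 0], [-0.6, -0.6, 0, 0, 0, 0], [-0.8, -0.8, 0, 0, 0, 0], [-1, -1, 0, 0, 0, 0]]])

```text
time_s: 1.55
eef_pos: [0.3909, 0.3428, 0.2315]
ee_rot: [0.0, 0.117, 0.993, 0.0]
ft_force: [-0.3, -1.2, -0.5]
grip_width: 0.0853
grasp_force: 0.0
```

Request:
step_arm(steps=[[[-0.2, -0.2, 0, 0, 0, 0], [-0.4, -0.4, 0, 0, 0, 0], [-0.6, -0.6, 0, 0, 0, 0], [-0.8, -0.8, 0, 0, 0, 0], [-1, -1, 0, 0, 0, 0]]])

```text
time_s: 1.97
eef_pos: [0.4651, 0.2223, 0.2315]
ee_rot: [0.0, 0.117, 0.993, 0.0]
ft_force: [0.6, 0.2, 0.2]
grip_width: 0.0854
grasp_force: 0.0
```

Request:
step_arm(steps=[[[-0.04, -0.1, 0, 0, 0, -0.1], [-0.08, -0.2, 0, 0, 0, -0.22], [-0.12, -0.3, 0, 0, 0, -0.34], [-0.16, -0.4, 0, 0, 0, -0.46], [-0.16, -0.4, 0, 0, 0, -0.58]]])

```text
time_s: 2.38
eef_pos: [0.4711, 0.1781, 0.2314]
ee_rot: [-0.0, -0.111, 0.994, -0.001]
ft_force: [-0.1, -0.6, -0.6]
grip_width: 0.0853
grasp_force: 0.0
```

```bash
python3 - <<'E'
from h import *
f=grab_frame("top"); s=grab_frame("side"); o=observe()
print(o["eef_pos"],o["ee_rot"],o["joints"])
a=f["color"][105:265,200:400][:,:,::-1]; b=s["color"][80:250,220:390][:,:,::-1]
cv2.imwrite("pics/pre.png",np.hstack([cv2.resize(a,(400,320),interpolation=3),cv2.resize(b,(320,320),interpolation=3)]))
E
```

```text
[0.47089872 0.18019424 0.23145726] [ 1.10521708e-04 -1.09849348e-01  9.93948237e-01  1.06585372e-04] [-0.47311008  0.31544633  0.02235526  2.10035292 -0.01064174  0.7256155
  1.34704092]
```

View pics/pre.png

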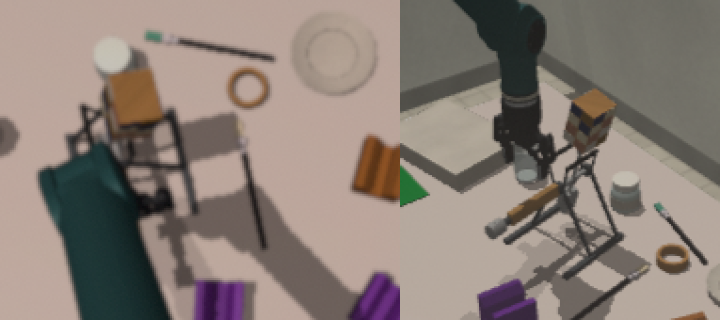

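The crop shows the gripper above the handle's mid-section, and the box top at (267,153) is clear of the arm. Lowering and gripping.

Request:
step_arm(steps=[[[0, 0, 0.15, 0, 0, 0], [0, 0, 0.4, 0, 0, 0], [0, 0, 0.65, 0, 0, 0], [0, 0, 0.9, 0, 0, 0], [0, 0, 1, 0, 0, 0]]])

```text
time_s: 2.9
eef_pos: [0.4691, 0.1809, 0.1289]
ee_rot: [-0.002, -0.11, 0.994, -0.001]
ft_force: [-0.6, -0.7, 0.2]
grip_width: 0.0857
grasp_force: 0.0
```

Request:
step_arm(steps=[[[0, 0, 0, 0, 0, 0], [0, 0, 0, 0, 0, 0], [0, 0, 0, 0, 0, 0], [0, 0, 0, 0, 0, 0], [0, 0, 0, 0, 0, 0]]], fingers=0, grip_force=120)

```text
time_s: 3.32
eef_pos: [0.4716, 0.1813, 0.1325]
ee_rot: [0.001, -0.111, 0.994, 0.0]
ft_force: [0.2, 0.1, 0.3]
grip_width: 0.0256
grasp_force: 0.0
```

Request:
step_arm(steps=[[[0, 0, 0, 0, 0, 0], [0, 0, 0, 0, 0, 0], [0, 0, 0, 0, 0, 0], [0, 0, 0, 0, 0, 0], [0, 0, 0, 0, 0, 0]]])

```text
time_s: 3.73
eef_pos: [0.4714, 0.1813, 0.1326]
ee_rot: [0.001, -0.11, 0.994, 0.0]
ft_force: [-0.8, -0.2, 6.0]
grip_width: 0.0138
grasp_force: 117.1
```

```bash
cat > m.py <<'E'
from h import *
from scipy.spatial.transform import Rotation as Ro
OFF=np.array([-0.14,0,-0.019])   # pivot in tool axes from TCP
def boxpix(f,near=None):
    h=cv2.cvtColor(f["color"],cv2.COLOR_RGB2HSV); m=cv2.inRange(h,(5,90,60),(20,255,255))
    m=cv2.morphologyEx(m,cv2.MORPH_OPEN,np.ones((5,5),np.uint8))
    n,l,st,ce=cv2.connectedComponentsWithStats(m); k=[i for i in range(1,n) if st[i,4]>150]
    i=min(k,key=lambda i:np.hypot(*(ce[i]-near)))
    r=cv2.minAreaRect(np.argwhere(l==i)[:,::-1].astype(np.float32))
    return ce[i],np.array(r[0]),st[i,4]
def measure(th0=0.0,n=1):
    """returns list of (t, theta abs by centroid, by rect centre, area, phi)"""
    out=[]
    for _ in range(n):
        o=observe(); f=grab_frame("top")
        R=Ro.from_quat(np.roll(o["ee_rot"],-1)).as_matrix(); P=o["eef_pos"]+R@OFF
        xs=-R[:,0]; yh=np.cross([0,0,1],xs); yh/=np.linalg.norm(yh)
        phi=np.arctan2(-R[2,1]*1.0,1) ; phi=np.arcsin(np.clip(R[2,1],-1,1))
        X=P+.22*(np.cos(th0)*np.array([0,0,1])-np.sin(th0)*yh)
        c,rc,a=boxpix(f,proj(f,X)[0])
        th=[]
        for q in(c,rc):
            t_=th0
            for _ in range(3):
                X=plane(f,[q],P[2]+.22*np.cos(t_))[0]; t_=-np.arcsin(np.clip((X-P)@yh/.22,-1,1))
            th.append(t_)
        out.append((o["time_s"],th[0],th[1],a,phi,float((X-P)@np.cross(yh,[0,0,1]))))
    return out
E
python3 - <<'E'
from m import *
for r in measure(.3,2): print(np.round(r,4))
o=observe(); print(o["eef_pos"],o["ee_rot"],o["grip_width"],o["grasp_force"],o["ft_force"],o["wrist_torque"])
E
```

```text
[ 3.7333e+00  2.9390e-01  2.9620e-01  5.9500e+02  7.0000e-04 -4.5000e-03]
[ 3.7833e+00  2.9400e-01  2.9630e-01  5.9500e+02  7.0000e-04 -4.5000e-03]
[0.47136835 0.18130449 0.13261005] [ 9.27683805e-04 -1.10360237e-01  9.93891120e-01  4.46829955e-04] 0.014624766004815246 117.07280158996582 [-0.83176862 -0.77814381  5.94139874] [-0.04055319  0.2158029  -0.06176625]
```

Request:
step_arm(steps=[[[0, 0, -0.1, 0, 0, 0], [0, 0, -0.3, 0, 0, 0], [0, 0, -0.55, 0, 0, 0], [0, 0, -0.75, 0, 0, 0], [0, 0, -0.85, 0, 0, 0]]])

```text
time_s: 4.25
eef_pos: [0.4709, 0.1808, 0.2186]
ee_rot: [0.001, -0.11, 0.994, 0.0]
ft_force: [0.8, 1.2, -5.2]
grip_width: 0.0141
grasp_force: 117.2
```

```bash
sed -i 's/-0.019\])/-0.0174])/' m.py; cat > cyc.py <<'E'
import sys,pickle
from m import *
from scipy.optimize import least_squares
T=1/12;HOLD=.05;DT=1/240;LAG=.03
G,KS,C,ML=.040/.00295,.0255/.00295,.001/.00295,.00408/.00295
def sim(x,rows,T=T):
    """x=[th,om,d,phi_act,v_act,phi_cmd]; rows=[(phi,v)]; phi linear in the row, v const, both lagged"""
    th,om,d,ph,v,pc=x; tr=[]
    for p1,vc in rows:
        n=round(T/DT)
        for k in range(n):
            c=pc+(p1-pc)*(k+1)/n; dp=(c-ph)/LAG; dv=(vc-v)/LAG
            om+=DT*(G*th-KS*(th-ph)-C*(om-dp)+ML*dv+d); ph+=DT*dp; v+=DT*dv; th+=DT*om
            if abs(th-ph)>.3:
                s=np.sign(th-ph); th=ph+.3*s
                if (om-dp)*s>0: om=dp
        pc=p1; tr.append((th,om,ph))
    return [th,om,d,ph,v,pc],tr
def Fmat(t):
    from scipy.linalg import expm
    return expm(np.array([[0,1,0],[G-KS,-C,1],[0,0,0]])*t)
def pose(P,yaw,phi):
    S=(Ro.from_euler("z",yaw)*Ro.from_euler("x",phi)).as_matrix(); R=S@np.diag([-1,1,-1]); return P-R@OFF,R
def unpose(p,R):
    P=p+R@OFF; return P,np.arctan2(-R[1,0],-R[0,0]),np.arcsin(R[2,1])
def rowsfor(p0,R0,Ps,yaws,phis):
    out=[]
    for P,y,f in zip(Ps,yaws,phis):
        p,R=pose(P,y,f); out.append(np.r_[R0.T@(p-p0)/.1,Ro.from_matrix(R0.T@R).as_rotvec()/(np.pi/4)])
    return np.round(out,2)
def decode(p0,R0,rows):
    return [(p0+R0@r[:3]*.1,R0@Ro.from_rotvec(r[3:]*np.pi/4).as_matrix()) for r in rows]
def lat(P0,Ps,yaw):   # lateral speed along stand y per row
    yh=np.array([-np.sin(yaw),np.cos(yaw),0]); return [float((b-a)@yh)/T for a,b in zip([P0]+Ps[:-1],Ps)]
def init():
    o=observe(); R=Ro.from_quat(np.roll(o["ee_rot"],-1)).as_matrix(); P,yaw,phi=unpose(o["eef_pos"],R)
    p,R=pose(P,yaw,0.)   # commanded pose taken as level
    return dict(p=p,R=R,x=[.3,0,0,0,0,0],S=np.diag([1e-5,1e-5,.02**2]),t=o["time_s"],stop=True)
def cycle(goal=None,nrow=5,ncall=3,bias=0.0,sig=.004,upd=True):
    try: s=pickle.load(open("s.pkl","rb"))
    except FileNotFoundError: s=init()
    (t,c,rc,a,phi,fx),=measure(s["x"][0]); m=(c+rc)/2+.005-bias
    o=observe(); x=s["x"]; dt=t-s["t"]
    if upd and dt>=0 and abs(x[0]-x[3])<.295:
        F=Fmat(max(dt,.01)); S=F@s["S"]@F.T+np.diag([1e-6,.03**2*max(dt,.01)*2,.02**2*max(dt,.01)])
        K=S[:,0]/(S[0,0]+sig**2); e=m-x[0]; x=list(np.array(x[:3])+K*e)+list(x[3:]); S=S-np.outer(K,S[0])
    else: S=s["S"];e=m-x[0]
    print("t %.3f meas %.4f (%.4f %.4f a%d) phi meas %.4f cmd %.4f innov %.4f est th %.4f om %.3f d %.3f fx %.3f"%(t,m,c,rc,a,phi,x[5],e,*x[:3],fx))
    P0,yaw,_=unpose(s["p"],s["R"])
    x,_=sim(x,[(x[5],0.)],HOLD)
    g=np.array(goal if goal is not None else [*P0,yaw]); q=np.r_[P0,yaw]
    u=np.linspace(1/nrow,1,nrow)[:,None]; Q=q+(g-q)*u; Ps=list(Q[:,:3])
    vr=lat(P0,Ps,yaw); n=nrow*ncall
    def roll(z):
        y=x;tr=[]
        for k in range(ncall):
            vv=vr if k==0 else [0.]*nrow if goal is None else vr
            y,a_=sim(y,list(zip(z[k*nrow:(k+1)*nrow],vv))); tr+=a_
            y,_=sim(y,[(y[5],0.)],HOLD)
        return y,np.array(tr)
    ss=-x[2]/KS*1.0
    def res(z):
        y,tr=roll(z); dz=np.diff(np.r_[x[5],z])
        un=y[0]+y[1]*.45+(x[2]+KS*y[3])/(G-KS)
        return np.r_[tr[:,0]*1.5,tr[:,1]*.4,(tr[:,0]-tr[:,2])*.8,(z-ss)*.5,dz*1.0,un*8,y[1]*2,np.maximum(abs(dz)-.10,0)*50]
    best=min((least_squares(res,z0,bounds=(-.28,.28)) for z0 in (np.full(n,np.clip(x[5],-.2,.2)),np.r_[np.full(n//3,-.2*np.sign(x[0]+.3*x[1])),np.full(n-n//3,.02*np.sign(x[0]))])),key=lambda r:r.cost)
    z=best.x; rows=rowsfor(s["p"],s["R"],Ps,Q[:,3],z[:nrow])
    dec=decode(s["p"],s["R"],rows); up=[unpose(*d) for d in dec]
    x,tr=sim(x,list(zip([k[2] for k in up],lat(P0,[k[0] for k in up],yaw))))
    print(json.dumps([rows.tolist()])); print("phi",np.round([k[2] for k in up],3),"th",np.round([k[0] for k in tr],3),"later",roll(z)[1][nrow::2,0].round(3),"pivot end",up[-1][0].round(3),"yaw",round(up[-1][1],3))
    Fh=Fmat(HOLD)
    pickle.dump(dict(p=dec[-1][0],R=dec[-1][1],x=x,S=S,t=t,stop=False),open("s.pkl","wb"))
import json
if __name__=="__main__":
    cycle(json.loads(sys.argv[1]) if len(sys.argv)>1 else None)
E
rm -f s.pkl; python3 cyc.py; python3 -c "
from cell import observe;o=observe();print(o['eef_pos'],o['ee_rot'],o['joints'].round(2))"
```

```text
t 4.250 meas 0.2987 (0.2937 0.2936 a675) phi meas 0.0004 cmd 0.0000 innov -0.0013 est th 0.3000 om 0.000 d 0.000 fx -0.004
[[[0.0, -0.01, -0.0, 0.05, -0.0, 0.0], [-0.0, -0.01, -0.0, 0.09, -0.0, 0.0], [-0.0, -0.02, -0.0, 0.11, 0.0, 0.0], [0.0, -0.02, -0.0, 0.12, -0.0, -0.0], [0.0, -0.02, -0.0, 0.13, -0.0, 0.0]]]
phi [-0.039 -0.071 -0.086 -0.094 -0.102] th [0.272 0.239 0.208 0.181 0.154] later [-0.027 -0.119 -0.25  -0.374 -0.311] pivot end [0.607 0.211 0.236] yaw 0.221
[0.47162944 0.18118106 0.2194355 ] [ 1.99248550e-03 -1.10455870e-01  9.93878767e-01  7.26169021e-04] [-0.47  0.33  0.02  2.11 -0.01  0.69  1.35]
```

```bash
rm -f s.pkl; python3 - <<'E'
s=open("cyc.py").read()
a=s.index("    best=min("); b=s.index("    z=best.x")
s=s[:a]+'''    sg=np.sign(x[0]+.4*x[1]) or 1.
    st=[np.full(n,ss),np.linspace(x[5],ss,n)]+[sg*np.r_[np.full(n1,-A),np.full(n2,B),np.zeros(n)][:n] for A in(.05,.1,.15,.2,.26) for n1 in(2,3,4,5,6,7,9) for B in(0,.08,.16,.24) for n2 in(2,4)]
    st=[np.clip(x[5]+np.cumsum(np.clip(np.diff(np.r_[x[5],z]),-9,9)),-.27,.27) for z in st]
    st.sort(key=lambda z:(res(z)**2).sum())
    best=min((least_squares(res,z0,bounds=(-.28,.28),diff_step=1e-3,max_nfev=40) for z0 in st[:4]),key=lambda r:r.cost)
'''+s[b:]
open("cyc.py","w").write(s)
E
time python3 cyc.py
```

```text
t 4.300 meas 0.2978 (0.2936 0.2921 a678) phi meas 0.0010 cmd 0.0000 innov -0.0022 est th 0.3000 om 0.000 d 0.000 fx -0.004
[[[0.0, -0.01, -0.0, 0.09, 0.0, 0.0], [-0.0, 0.01, -0.0, -0.04, 0.0, -0.0], [0.0, 0.01, -0.0, -0.11, -0.0, -0.0], [0.0, 0.01, -0.0, -0.11, 0.0, -0.0], [0.0, 0.01, -0.0, -0.09, 0.0, -0.0]]]
phi [-0.071  0.031  0.086  0.086  0.071] th [0.25  0.187 0.133 0.091 0.058] later [-0.08  -0.104 -0.135 -0.196 -0.267] pivot end [0.608 0.212 0.237] yaw 0.221
real	0m1.933s
user	0m1.820s
sys	0m0.093s
```

```bash
rm -f s.pkl; sed -i 's/return np.r_\[tr\[:,0\]\*1.5.*/return np.r_[tr[:,0]*1.0,tr[:,1]*.3,(tr[:,0]-tr[:,2])*.5,(z-ss)*.5,dz*W,un*10,y[1]*3,y[0]*8,(y[3]-ss)*5,np.maximum(abs(dz)-.07,0)*50]/; s/^T=1\/12/W=2.5;T=1\/12/' cyc.py; python3 cyc.py
```

```text
t 4.350 meas 0.3000 (0.2948 0.2952 a676) phi meas 0.0007 cmd 0.0000 innov 0.0000 est th 0.3000 om 0.000 d 0.000 fx -0.004
[[[-0.0, -0.01, -0.0, 0.07, 0.0, -0.0], [0.0, -0.0, -0.0, 0.03, 0.0, -0.0], [-0.0, 0.0, -0.0, -0.0, -0.0, -0.0], [-0.0, 0.0, -0.0, -0.02, -0.0, 0.0], [-0.0, 0.0, -0.0, -0.03, 0.0, -0.0]]]
phi [-0.055 -0.024  0.     0.016  0.024] th [0.261 0.213 0.172 0.137 0.11 ] later [-0.008 -0.027 -0.043 -0.063 -0.082] pivot end [0.608 0.211 0.236] yaw 0.222
```

```bash
python3 -c "
import pickle,numpy as np
s=pickle.load(open('s.pkl','rb')); s['S']=np.diag([1e-5,.02,4e-4]); pickle.dump(s,open('s.pkl','wb'))"
```

Request:
step_arm(steps=[[[0, -0.01, 0, 0.07, 0, 0], [0, 0, 0, 0.03, 0, 0], [0, 0, 0, 0, 0, 0], [0, 0, 0, -0.02, 0, 0], [0, 0, 0, -0.03, 0, 0]]])

```text
time_s: 4.82
eef_pos: [0.4695, 0.1797, 0.2148]
ee_rot: [-0.003, -0.11, 0.994, 0.011]
ft_force: [-0.6, -0.2, -4.4]
grip_width: 0.0138
grasp_force: 118.1
```

```bash
python3 cyc.py; python3 -c "
from m import *
o=observe();R=Ro.from_quat(np.roll(o['ee_rot'],-1)).as_matrix();print(o['eef_pos'],np.arcsin(R[2,1]),R[2,0])"
```

```text
t 4.817 meas 0.0433 (0.0363 0.0403 a699) phi meas 0.0231 cmd 0.0236 innov -0.0664 est th 0.0435 om -0.475 d -0.001 fx -0.003
[[[0.0, 0.01, -0.0, -0.08, 0.0, 0.0], [0.0, 0.01, -0.0, -0.09, -0.0, 0.0], [0.0, 0.01, -0.0, -0.08, 0.0, -0.0], [0.0, 0.01, -0.0, -0.07, -0.0, -0.0], [0.0, 0.01, -0.0, -0.07, 0.0, 0.0]]]
phi [0.086 0.094 0.086 0.079 0.079] th [-0.014 -0.044 -0.069 -0.09  -0.108] later [-0.213 -0.262 -0.232 -0.125 -0.072] pivot end [0.608 0.211 0.236] yaw 0.222
[0.46987488 0.17952767 0.21508603] 0.0231886456000486 0.003046377223959369
```

```bash
python3 - <<'E'
s=open("cyc.py").read()
s=s.replace('''    P0,yaw,_=unpose(s["p"],s["R"])
    x,_=sim(x,[(x[5],0.)],HOLD)
''','''    x,_=sim(x,[(x[5],0.)],HOLD)
    pickle.dump(dict(p=s["p"],R=s["R"],x=x,S=S,t=t),open("e.pkl","wb"))
    plan(goal,nrow,ncall)
def plan(goal=None,nrow=5,ncall=3):
    s=pickle.load(open("e.pkl","rb")); x,S,t=s["x"],s["S"],s["t"]
    P0,yaw,_=unpose(s["p"],s["R"])
''')
s=s.replace("W=2.5","W=.7").replace("tr[:,0]*1.0,tr[:,1]*.3,(tr[:,0]-tr[:,2])*.5","tr[:,0]*3,tr[:,1]*.3,(tr[:,0]-tr[:,2])*1.5").replace("abs(dz)-.07","abs(dz)-.09")
a=s.index('    cycle(json.loads')
s=s[:a]+'''    a=[v for v in sys.argv[1:] if v!="-r"]; (plan if "-r" in sys.argv else cycle)(json.loads(a[0]) if a else None)
'''
open("cyc.py","w").write(s)
E
python3 - <<'E'
from cyc import *
s=pickle.load(open("s.pkl","rb")); P,y,_=unpose(s["p"],s["R"]); p,R=pose(P,y,.0236)
x,_=sim([.0435,-.475,-.001,.0233,0,.0236],[(.0236,0.)],HOLD)
pickle.dump(dict(p=p,R=R,x=x,S=s["S"],t=4.817),open("e.pkl","wb")); print(x); plan()
E
```

```text
[0.020481808820489677, -0.4489188329504365, -0.001, 0.0235501308952858, 0.0, 0.0236]
[[[-0.0, 0.02, -0.0, -0.12, 0.0, -0.0], [0.0, 0.03, -0.0, -0.23, 0.0, 0.0], [0.0, 0.04, -0.0, -0.26, -0.0, 0.0], [0.0, 0.02, -0.0, -0.15, -0.0, -0.0], [0.0, 0.02, -0.0, -0.13, 0.0, -0.0]]]
phi [0.118 0.204 0.228 0.141 0.126] th [-0.014 -0.041 -0.055 -0.06  -0.057] later [0.159 0.29  0.289 0.291 0.291] pivot end [0.608 0.212 0.236] yaw 0.222
```

```bash
sed -i 's/    z=best.x; rows/    z=best.x; later=roll(z)[1][nrow::2,0]; rows/; s/roll(z)\[1\]\[nrow::2,0\].round(3),"pivot/later.round(3),"om",round(x[1],3),"pivot/' cyc.py; python3 cyc.py -r
```

```text
[[[-0.0, 0.02, -0.0, -0.12, 0.0, -0.0], [0.0, 0.03, -0.0, -0.23, 0.0, 0.0], [0.0, 0.04, -0.0, -0.26, -0.0, 0.0], [0.0, 0.02, -0.0, -0.15, -0.0, -0.0], [0.0, 0.02, -0.0, -0.13, 0.0, -0.0]]]
phi [0.118 0.204 0.228 0.141 0.126] th [-0.014 -0.041 -0.055 -0.06  -0.057] later [-0.043 -0.025 -0.013 -0.004 -0.002] om 0.066 pivot end [0.608 0.212 0.236] yaw 0.222
```

```bash
sed -i 's/un\*10,/un*10,np.maximum(abs(tr[:,0]-tr[:,2])-.18,0)*20,/' cyc.py; python3 cyc.py -r
```

```text
[[[0.0, 0.02, -0.0, -0.12, 0.0, -0.0], [0.0, 0.03, -0.0, -0.19, -0.0, -0.0], [0.0, 0.02, -0.0, -0.12, 0.0, -0.0], [0.0, 0.02, -0.0, -0.11, 0.0, -0.0], [0.0, 0.01, -0.0, -0.11, 0.0, -0.0]]]
phi [0.118 0.173 0.118 0.11  0.11 ] th [-0.014 -0.041 -0.059 -0.071 -0.08 ] later [-0.084 -0.079 -0.061 -0.029 -0.014] om -0.088 pivot end [0.608 0.211 0.236] yaw 0.222
```

Request:
step_arm(steps=[[[0, 0.02, 0, -0.12, 0, 0], [0, 0.03, 0, -0.19, 0, 0], [0, 0.02, 0, -0.12, 0, 0], [0, 0.02, 0, -0.11, 0, 0], [0, 0.01, 0, -0.11, 0, 0]]])

```text
time_s: 5.28
eef_pos: [0.4701, 0.1826, 0.216]
ee_rot: [-0.006, -0.111, 0.992, 0.055]
ft_force: [-0.5, 0.7, -3.6]
grip_width: 0.0145
grasp_force: 119.0
```

```bash
python3 cyc.py
```

```text
t 5.283 meas -0.0886 (-0.0937 -0.0935 a690) phi meas 0.1105 cmd 0.1100 innov -0.0085 est th -0.0883 om -0.109 d -0.003 fx -0.003
[[[0.0, -0.0, -0.0, 0.03, 0.0, -0.0], [0.0, -0.0, -0.0, 0.03, 0.0, 0.0], [0.0, -0.0, -0.0, 0.03, 0.0, -0.0], [0.0, -0.0, -0.0, 0.03, 0.0, 0.0], [0.0, -0.0, -0.0, 0.02, 0.0, -0.0]]]
phi [0.086 0.086 0.086 0.086 0.094] th [-0.096 -0.098 -0.098 -0.097 -0.093] later [-0.081 -0.058 -0.035 -0.014 -0.006] om 0.053 pivot end [0.608 0.211 0.236] yaw 0.222
```

```bash
sed -i 's/-.18,0)\*20/-.23,0)*20/' cyc.py; python3 cyc.py -r
```

```text
[[[0.0, 0.01, -0.0, -0.05, 0.0, -0.0], [0.0, 0.0, -0.0, -0.03, 0.0, 0.0], [0.0, 0.01, -0.0, -0.04, 0.0, -0.0], [0.0, -0.01, -0.0, 0.05, 0.0, -0.0], [0.0, -0.01, -0.0, 0.07, -0.0, -0.0]]]
phi [0.149 0.134 0.141 0.071 0.055] th [-0.096 -0.094 -0.086 -0.076 -0.063] later [-0.042 -0.022 -0.01  -0.003 -0.001] om 0.16 pivot end [0.608 0.211 0.236] yaw 0.222
```

Request:
step_arm(steps=[[[0, 0.01, 0, -0.05, 0, 0], [0, 0, 0, -0.03, 0, 0], [0, 0.01, 0, -0.04, 0, 0], [0, -0.01, 0, 0.05, 0, 0], [0, -0.01, 0, 0.07, 0, 0]]])

```text
time_s: 5.75
eef_pos: [0.4705, 0.1822, 0.2163]
ee_rot: [-0.003, -0.112, 0.993, 0.027]
ft_force: [0.0, 1.1, -4.7]
grip_width: 0.0143
grasp_force: 119.0
```

```bash
python3 cyc.py
```

```text
t 5.750 meas -0.0530 (-0.0582 -0.0578 a699) phi meas 0.0535 cmd 0.0550 innov 0.0098 est th -0.0534 om 0.185 d 0.001 fx -0.003
[[[-0.0, -0.02, -0.0, 0.11, 0.0, 0.0], [0.0, -0.02, -0.0, 0.14, -0.0, 0.0], [0.0, -0.02, -0.0, 0.12, -0.0, 0.0], [0.0, -0.01, -0.0, 0.11, -0.0, 0.0], [0.0, -0.01, -0.0, 0.1, -0.0, 0.0]]]
phi [-0.031 -0.055 -0.039 -0.031 -0.024] th [-0.029 -0.017 -0.009 -0.002  0.001] later [0.001 0.001 0.001 0.    0.   ] om 0.031 pivot end [0.608 0.211 0.236] yaw 0.222
```

Request:
step_arm(steps=[[[0, -0.02, 0, 0.11, 0, 0], [0, -0.02, 0, 0.14, 0, 0], [0, -0.02, 0, 0.12, 0, 0], [0, -0.01, 0, 0.11, 0, 0], [0, -0.01, 0, 0.1, 0, 0]]])

```text
time_s: 6.22
eef_pos: [0.4707, 0.1798, 0.2162]
ee_rot: [0.001, -0.111, 0.994, -0.011]
ft_force: [-0.2, 0.4, -4.9]
grip_width: 0.0145
grasp_force: 119.2
```

```bash
python3 cyc.py
```

```text
t 6.217 meas -0.0183 (-0.0261 -0.0205 a706) phi meas -0.0219 cmd -0.0235 innov -0.0197 est th -0.0175 om -0.018 d -0.009 fx -0.004
[[[0.0, 0.02, -0.0, -0.11, 0.0, 0.0], [0.0, 0.01, -0.0, -0.09, 0.0, 0.0], [0.0, 0.01, -0.0, -0.06, 0.0, 0.0], [0.0, 0.01, -0.0, -0.05, 0.0, 0.0], [0.0, 0.01, -0.0, -0.04, 0.0, 0.0]]]
phi [0.063 0.047 0.024 0.016 0.008] th [-0.021 -0.021 -0.02  -0.017 -0.014] later [-0.009 -0.004 -0.002 -0.    -0.   ] om 0.032 pivot end [0.608 0.212 0.235] yaw 0.222
```

Request:
step_arm(steps=[[[0, 0.02, 0, -0.11, 0, 0], [0, 0.01, 0, -0.09, 0, 0], [0, 0.01, 0, -0.06, 0, 0], [0, 0.01, 0, -0.05, 0, 0], [0, 0.01, 0, -0.04, 0, 0]]])

```text
time_s: 6.68
eef_pos: [0.4707, 0.1809, 0.2162]
ee_rot: [-0.0, -0.111, 0.994, 0.003]
ft_force: [-0.1, -0.9, -5.4]
grip_width: 0.0146
grasp_force: 119.4
```

```bash
python3 cyc.py
```

```text
t 6.683 meas -0.0270 (-0.0344 -0.0295 a703) phi meas 0.0069 cmd 0.0079 innov -0.0127 est th -0.0265 om -0.000 d -0.015 fx -0.003
[[[-0.0, 0.01, -0.0, -0.08, 0.0, 0.0], [0.0, 0.01, -0.0, -0.04, 0.0, -0.0], [0.0, 0.0, -0.0, -0.01, 0.0, 0.0], [-0.0, -0.0, -0.0, 0.0, 0.0, -0.0], [0.0, -0.0, -0.0, 0.0, 0.0, 0.0]]]
phi [0.071 0.039 0.016 0.008 0.008] th [-0.027 -0.024 -0.02  -0.017 -0.013] later [-0.008 -0.004 -0.002 -0.     0.   ] om 0.04 pivot end [0.608 0.212 0.235] yaw 0.222
```

Request:
step_arm(steps=[[[0, 0.01, 0, -0.08, 0, 0], [0, 0.01, 0, -0.04, 0, 0], [0, 0, 0, -0.01, 0, 0], [0, 0, 0, 0, 0, 0], [0, 0, 0, 0, 0, 0]]])

```text
time_s: 7.15
eef_pos: [0.4704, 0.1819, 0.2162]
ee_rot: [-0.0, -0.112, 0.994, 0.004]
ft_force: [-0.7, 0.6, -5.1]
grip_width: 0.0143
grasp_force: 119.5
```

```bash
sed -i 's/,.02\*\*2\*max/,.08**2*max/' cyc.py; python3 cyc.py
```

```text
t 7.150 meas -0.0189 (-0.0267 -0.0211 a709) phi meas 0.0080 cmd 0.0079 innov -0.0058 est th -0.0187 om 0.026 d -0.019 fx -0.003
[[[0.0, 0.0, -0.0, -0.02, 0.0, 0.0], [0.0, 0.0, -0.0, -0.01, 0.0, -0.0], [-0.0, -0.0, -0.0, 0.0, 0.0, 0.0], [0.0, -0.0, -0.0, 0.01, 0.0, -0.0], [-0.0, -0.0, -0.0, 0.01, 0.0, -0.0]]]
phi [0.024 0.016 0.008 0.    0.   ] th [-0.016 -0.013 -0.01  -0.007 -0.005] later [-0.003 -0.001 -0.     0.     0.   ] om 0.024 pivot end [0.608 0.212 0.236] yaw 0.222
```

Request:
step_arm(steps=[[[0, 0, 0, -0.02, 0, 0], [0, 0, 0, -0.01, 0, 0], [0, 0, 0, 0, 0, 0], [0, 0, 0, 0.01, 0, 0], [0, 0, 0, 0.01, 0, 0]]])

```text
time_s: 7.62
eef_pos: [0.4707, 0.1814, 0.2162]
ee_rot: [0.0, -0.111, 0.994, -0.0]
ft_force: [0.3, -0.1, -5.0]
grip_width: 0.0141
grasp_force: 119.5
```

```bash
sed -i 's/np.ones((5,5)/np.ones((9,9)/' m.py; python3 cyc.py
```

```text
t 7.617 meas -0.0258 (-0.0344 -0.0273 a695) phi meas -0.0002 cmd 0.0000 innov -0.0206 est th -0.0251 om -0.031 d -0.044 fx -0.004
[[[0.0, 0.02, -0.0, -0.11, 0.0, 0.0], [0.0, 0.01, -0.0, -0.09, 0.0, 0.0], [0.0, 0.01, -0.0, -0.05, 0.0, 0.0], [0.0, 0.0, -0.0, -0.02, 0.0, 0.0], [0.0, 0.0, -0.0, -0.02, 0.0, 0.0]]]
phi [0.086 0.071 0.039 0.016 0.016] th [-0.029 -0.029 -0.026 -0.022 -0.018] later [-0.011 -0.005 -0.     0.003  0.004] om 0.046 pivot end [0.608 0.212 0.235] yaw 0.222
```

Request:
step_arm(steps=[[[0, 0.02, 0, -0.11, 0, 0], [0, 0.01, 0, -0.09, 0, 0], [0, 0.01, 0, -0.05, 0, 0], [0, 0, 0, -0.02, 0, 0], [0, 0, 0, -0.02, 0, 0]]])

```text
time_s: 8.08
eef_pos: [0.4706, 0.1819, 0.2162]
ee_rot: [-0.001, -0.112, 0.994, 0.007]
ft_force: [-0.2, 1.1, -5.2]
grip_width: 0.0146
grasp_force: 119.7
```

```bash
python3 cyc.py
```

```text
t 8.083 meas -0.0196 (-0.0241 -0.0250 a686) phi meas 0.0141 cmd 0.0157 innov -0.0014 est th -0.0195 om 0.042 d -0.046 fx -0.003
[[[0.0, -0.0, -0.0, 0.0, 0.0, -0.0], [0.0, -0.0, -0.0, 0.01, 0.0, 0.0], [0.0, -0.0, -0.0, 0.02, 0.0, 0.0], [0.0, -0.0, -0.0, 0.02, 0.0, 0.0], [0.0, -0.0, -0.0, 0.02, 0.0, 0.0]]]
phi [0.016 0.008 0.    0.    0.   ] th [-0.014 -0.01  -0.007 -0.005 -0.003] later [-0.002 -0.     0.001  0.001  0.001] om 0.02 pivot end [0.608 0.212 0.236] yaw 0.222
```

Request:
step_arm(steps=[[[0, 0, 0, 0, 0, 0], [0, 0, 0, 0.01, 0, 0], [0, 0, 0, 0.02, 0, 0], [0, 0, 0, 0.02, 0, 0], [0, 0, 0, 0.02, 0, 0]]])

```text
time_s: 8.55
eef_pos: [0.4707, 0.181, 0.2161]
ee_rot: [0.0, -0.111, 0.994, -0.0]
ft_force: [-0.3, -0.2, -3.8]
grip_width: 0.0145
grasp_force: 119.7
```

```bash
python3 cyc.py "[0.605,0.181,0.236,0.184]"
```

```text
t 8.550 meas -0.0111 (-0.0159 -0.0163 a681) phi meas -0.0001 cmd 0.0000 innov -0.0082 est th -0.0109 om -0.004 d -0.063 fx -0.003
[[[0.02, -0.03, -0.0, -0.11, -0.0, 0.01], [0.04, -0.08, -0.0, -0.11, -0.0, 0.02], [0.06, -0.14, -0.0, -0.07, -0.0, 0.03], [0.07, -0.19, -0.0, -0.04, -0.0, 0.04], [0.09, -0.24, -0.01, -0.03, -0.0, 0.05]]]
phi [0.086 0.086 0.055 0.031 0.024] th [-0.017 -0.021 -0.022 -0.021 -0.019] later [-0.008 -0.003 -0.001  0.004 -0.001] om 0.026 pivot end [0.605 0.181 0.236] yaw 0.182
```

Request:
step_arm(steps=[[[0.02, -0.03, 0, -0.11, 0, 0.01], [0.04, -0.08, 0, -0.11, 0, 0.02], [0.06, -0.14, 0, -0.07, 0, 0.03], [0.07, -0.19, 0, -0.04, 0, 0.04], [0.09, -0.24, -0.01, -0.03, 0, 0.05]]])

```text
time_s: 9.02
eef_pos: [0.4672, 0.1552, 0.2171]
ee_rot: [-0.001, -0.091, 0.996, 0.011]
ft_force: [-0.6, -0.8, -4.1]
grip_width: 0.0145
grasp_force: 119.7
```

```bash
python3 cyc.py "[0.598,0.125,0.236,0.114]"
```

```text
t 9.017 meas -0.0107 (-0.0157 -0.0157 a691) phi meas 0.0218 cmd 0.0236 innov 0.0082 est th -0.0109 om 0.050 d -0.046 fx -0.003
[[[0.03, -0.09, -0.0, -0.0, -0.0, 0.02], [0.07, -0.18, -0.0, 0.01, -0.0, 0.03], [0.1, -0.27, -0.0, 0.02, -0.0, 0.05], [0.14, -0.35, -0.0, 0.02, -0.0, 0.07], [0.17, -0.44, -0.01, 0.02, -0.0, 0.09]]]
phi [0.024 0.016 0.008 0.008 0.008] th [-0.004 -0.004 -0.004 -0.004 -0.005] later [ 0.004  0.003  0.002  0.007 -0.003] om -0.012 pivot end [0.598 0.125 0.236] yaw 0.112
```

Request:
step_arm(steps=[[[0.03, -0.09, 0, 0, 0, 0.02], [0.07, -0.18, 0, 0.01, 0, 0.03], [0.1, -0.27, 0, 0.02, 0, 0.05], [0.14, -0.35, 0, 0.02, 0, 0.07], [0.17, -0.44, -0.01, 0.02, 0, 0.09]]])

```text
time_s: 9.48
eef_pos: [0.4577, 0.108, 0.2169]
ee_rot: [-0.001, -0.055, 0.998, 0.004]
ft_force: [-0.1, -0.3, -6.0]
grip_width: 0.0145
grasp_force: 119.7
```

```bash
python3 cyc.py "[0.591,0.059,0.236,0.034]"
```

```text
t 9.483 meas -0.0136 (-0.0190 -0.0181 a696) phi meas 0.0075 cmd 0.0078 innov -0.0088 est th -0.0134 om -0.037 d -0.064 fx -0.003
[[[0.03, -0.1, 0.0, -0.09, -0.0, 0.02], [0.06, -0.21, 0.0, -0.05, -0.0, 0.04], [0.08, -0.32, 0.0, -0.02, -0.0, 0.06], [0.11, -0.43, 0.0, -0.01, -0.0, 0.08], [0.14, -0.54, 0.0, -0.01, -0.0, 0.1]]]
phi [0.078 0.047 0.023 0.016 0.016] th [-0.011 -0.013 -0.012 -0.012 -0.012] later [ 0.     0.002  0.002  0.008 -0.003] om 0.003 pivot end [0.591 0.058 0.236] yaw 0.033
```

Request:
step_arm(steps=[[[0.03, -0.1, 0, -0.09, 0, 0.02], [0.06, -0.21, 0, -0.05, 0, 0.04], [0.08, -0.32, 0, -0.02, 0, 0.06], [0.11, -0.43, 0, -0.01, 0, 0.08], [0.14, -0.54, 0, -0.01, 0, 0.1]]])

```text
time_s: 9.95
eef_pos: [0.4506, 0.0536, 0.2169]
ee_rot: [-0.001, -0.017, 1.0, 0.008]
ft_force: [0.8, -1.0, -5.1]
grip_width: 0.0144
grasp_force: 119.8
```

```bash
python3 cyc.py "[0.584,-0.006,0.236,-0.047]"
```

```text
t 9.950 meas 0.0063 (0.0005 0.0022 a717) phi meas 0.0158 cmd 0.0155 innov 0.0182 est th 0.0059 om 0.056 d -0.027 fx -0.003
[[[0.02, -0.12, 0.0, 0.11, -0.0, 0.02], [0.04, -0.23, -0.0, 0.11, -0.0, 0.04], [0.05, -0.33, -0.0, 0.07, -0.0, 0.06], [0.07, -0.43, -0.01, 0.05, -0.0, 0.08], [0.09, -0.54, -0.01, 0.06, -0.0, 0.1]]]
phi [-0.071 -0.071 -0.04  -0.024 -0.032] th [0.024 0.026 0.024 0.021 0.017] later [ 0.019  0.007 -0.003 -0.007 -0.02 ] om -0.06 pivot end [ 0.584 -0.006  0.236] yaw -0.045
```

Request:
step_arm(steps=[[[0.02, -0.12, 0, 0.11, 0, 0.02], [0.04, -0.23, 0, 0.11, 0, 0.04], [0.05, -0.33, 0, 0.07, 0, 0.06], [0.07, -0.43, -0.01, 0.05, 0, 0.08], [0.09, -0.54, -0.01, 0.06, 0, 0.1]]])

```text
time_s: 10.42
eef_pos: [0.4433, -0.002, 0.2171]
ee_rot: [-0.001, 0.024, 1.0, -0.015]
ft_force: [0.2, -0.9, -4.6]
grip_width: 0.0142
grasp_force: 119.8
```

```bash
python3 cyc.py "[0.577,-0.071,0.236,-0.128]"
```

```text
t 10.417 meas -0.0096 (-0.0134 -0.0158 a739) phi meas -0.0304 cmd -0.0318 innov -0.0267 est th -0.0090 om -0.139 d -0.082 fx 0.001
[[[0.01, -0.09, 0.01, -0.11, -0.0, 0.02], [0.01, -0.18, 0.01, -0.23, -0.0, 0.04], [0.02, -0.3, 0.01, -0.17, -0.0, 0.06], [0.03, -0.41, 0.02, -0.11, -0.0, 0.08], [0.03, -0.52, 0.02, -0.11, -0.0, 0.11]]]
phi [0.055 0.149 0.102 0.054 0.054] th [-0.019 -0.029 -0.033 -0.032 -0.031] later [-0.013 -0.005 -0.002  0.007 -0.004] om 0.016 pivot end [ 0.577 -0.071  0.235] yaw -0.132
```

```bash
python3 - <<'E'
import pickle
e=pickle.load(open("e.pkl","rb")); x=list(e["x"]); x[0]+=.007; x[1]+=.045; x[2]+=.025; e["x"]=x; pickle.dump(e,open("e.pkl","wb"))
E
python3 cyc.py -r "[0.577,-0.071,0.236,-0.128]"
```

```text
[[[0.01, -0.09, 0.01, -0.11, -0.0, 0.02], [0.01, -0.19, 0.01, -0.16, -0.0, 0.04], [0.02, -0.31, 0.01, -0.11, -0.0, 0.06], [0.03, -0.42, 0.02, -0.08, -0.0, 0.08], [0.03, -0.53, 0.02, -0.08, -0.0, 0.11]]]
phi [0.055 0.094 0.054 0.031 0.031] th [-0.008 -0.014 -0.017 -0.017 -0.018] later [-0.004 -0.001  0.     0.007 -0.004] om -0.005 pivot end [ 0.577 -0.072  0.236] yaw -0.132
```

Request:
step_arm(steps=[[[0.01, -0.09, 0.01, -0.11, 0, 0.02], [0.01, -0.19, 0.01, -0.16, 0, 0.04], [0.02, -0.31, 0.01, -0.11, 0, 0.06], [0.03, -0.42, 0.02, -0.08, 0, 0.08], [0.03, -0.53, 0.02, -0.08, 0, 0.11]]])

```text
time_s: 10.88
eef_pos: [0.4377, -0.0531, 0.2165]
ee_rot: [-0.0, 0.065, 0.998, 0.016]
ft_force: [0.4, 1.4, -5.4]
grip_width: 0.0145
grasp_force: 119.8
```

```bash
python3 cyc.py "[0.570,-0.137,0.236,-0.208]"
```

```text
t 10.883 meas -0.0160 (-0.0198 -0.0222 a697) phi meas 0.0311 cmd 0.0309 innov 0.0016 est th -0.0160 om -0.001 d -0.054 fx -0.002
[[[-0.0, -0.12, -0.0, 0.05, -0.0, 0.02], [-0.01, -0.23, -0.01, 0.05, -0.0, 0.04], [-0.01, -0.33, -0.01, 0.04, -0.0, 0.06], [-0.01, -0.44, -0.01, 0.04, -0.0, 0.08], [-0.02, -0.55, -0.02, 0.04, -0.0, 0.1]]]
phi [-0.008 -0.008 -0.001 -0.001 -0.001] th [-0.003 -0.002 -0.002 -0.002 -0.003] later [ 0.007  0.005  0.004  0.008 -0.003] om -0.015 pivot end [ 0.57  -0.137  0.236] yaw -0.21
```

Request:
step_arm(steps=[[[0, -0.12, 0, 0.05, 0, 0.02], [-0.01, -0.23, -0.01, 0.05, 0, 0.04], [-0.01, -0.33, -0.01, 0.04, 0, 0.06], [-0.01, -0.44, -0.01, 0.04, 0, 0.08], [-0.02, -0.55, -0.02, 0.04, 0, 0.1]]])

```text
time_s: 11.35
eef_pos: [0.4323, -0.1089, 0.2168]
ee_rot: [-0.002, 0.106, 0.994, 0.0]
ft_force: [-0.2, -0.2, -4.9]
grip_width: 0.0145
grasp_force: 119.8
```

```bash
python3 cyc.py "[0.563,-0.193,0.236,-0.278]"
```

```text
t 11.350 meas 0.0020 (-0.0016 -0.0044 a718) phi meas -0.0001 cmd -0.0007 innov 0.0048 est th 0.0019 om -0.001 d -0.044 fx -0.002
[[[-0.01, -0.1, 0.0, 0.06, -0.0, 0.02], [-0.02, -0.19, 0.0, 0.03, -0.0, 0.03], [-0.03, -0.28, 0.0, 0.02, -0.0, 0.05], [-0.04, -0.37, 0.0, 0.01, -0.0, 0.07], [-0.05, -0.47, 0.0, 0.0, -0.0, 0.09]]]
phi [-0.048 -0.024 -0.017 -0.009 -0.001] th [0.013 0.013 0.012 0.009 0.005] later [ 0.011  0.007  0.004  0.007 -0.003] om -0.055 pivot end [ 0.563 -0.194  0.236] yaw -0.281
```

Request:
step_arm(steps=[[[-0.01, -0.1, 0, 0.06, 0, 0.02], [-0.02, -0.19, 0, 0.03, 0, 0.03], [-0.03, -0.28, 0, 0.02, 0, 0.05], [-0.04, -0.37, 0, 0.01, 0, 0.07], [-0.05, -0.47, 0, 0, 0, 0.09]]])

```text
time_s: 11.82
eef_pos: [0.4277, -0.156, 0.217]
ee_rot: [-0.001, 0.141, 0.99, 0.0]
ft_force: [0.4, 0.3, -5.6]
grip_width: 0.014
grasp_force: 119.8
```

```bash
sed -i 's/f=grab_frame("top")$/f=grab_frame("top"); np.save("last.npy",f["color"])/' m.py; python3 cyc.py "[0.560,-0.224,0.236,-0.316]"; python3 - <<'E'
import numpy as np,cv2
c=np.load("last.npy"); h=cv2.cvtColor(c,cv2.COLOR_RGB2HSV); m=cv2.inRange(h,(5,90,60),(20,255,255)); m=cv2.morphologyEx(m,cv2.MORPH_OPEN,np.ones((9,9),np.uint8))
a=c[110:260,330:500,::-1]; b=cv2.cvtColor(m,cv2.COLOR_GRAY2BGR)[110:260,330:500]
cv2.imwrite("pics/carry.png",cv2.resize(np.hstack([a,b]),None,fx=2.2,fy=2.2,interpolation=3))
E
```

```text
t 11.817 meas 0.0168 (0.0153 0.0084 a717) phi meas -0.0003 cmd -0.0009 innov 0.0122 est th 0.0165 om -0.019 d -0.019 fx -0.003
[[[-0.01, -0.07, 0.0, 0.11, -0.0, 0.01], [-0.02, -0.12, 0.0, 0.11, -0.0, 0.02], [-0.04, -0.16, 0.0, 0.06, -0.0, 0.03], [-0.05, -0.2, 0.0, 0.03, -0.0, 0.04], [-0.06, -0.25, 0.0, 0.02, -0.0, 0.04]]]
phi [-0.087 -0.087 -0.048 -0.025 -0.017] th [0.029 0.031 0.029 0.026 0.023] later [ 0.017  0.01   0.005  0.005 -0.001] om -0.037 pivot end [ 0.56  -0.223  0.236] yaw -0.312
```

View pics/carry.png

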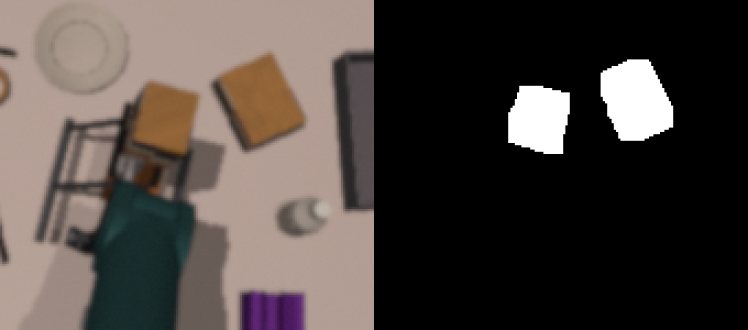

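The picture shows the box top at about (405,163) with a clean mask, separate from the dry box at about (448,155). Continuing; the dry box's static mask gets subtracted.

Request:
step_arm(steps=[[[-0.01, -0.07, 0, 0.11, 0, 0.01], [-0.02, -0.12, 0, 0.11, 0, 0.02], [-0.04, -0.16, 0, 0.06, 0, 0.03], [-0.05, -0.2, 0, 0.03, 0, 0.04], [-0.06, -0.25, 0, 0.02, 0, 0.04]]])

```text
time_s: 12.28
eef_pos: [0.4266, -0.1815, 0.217]
ee_rot: [-0.002, 0.156, 0.988, -0.007]
ft_force: [-0.2, 0.3, -5.3]
grip_width: 0.0145
grasp_force: 119.8
```

```bash
python3 - <<'E'
s=open("m.py").read()
s=s.replace('''    m=cv2.morph''','''    b=cv2.inRange(cv2.cvtColor(cv2.imread("pics/top0.png"),cv2.COLOR_BGR2HSV),(5,90,60),(20,255,255)); b[:,:425]=0
    m[cv2.dilate(b,np.ones((3,3),np.uint8))>0]=0
    m=cv2.morph''',1)
open("m.py","w").write(s)
E
python3 cyc.py; python3 - <<'E'
from h import *
# block pose check from the first pictures: corners of the modelled block against mask extents
for n,roi in(("top",(370,165,412,212)),("side",(350,240,400,285))):
    f=grab_frame(n) if 0 else None
E
```

```text
t 12.283 meas 0.0284 (0.0252 0.0217 a716) phi meas -0.0147 cmd -0.0167 innov 0.0054 est th 0.0283 om -0.022 d -0.008 fx -0.003
[[[-0.0, -0.02, 0.0, 0.11, -0.0, 0.0], [-0.0, -0.01, 0.0, 0.07, -0.0, 0.0], [-0.0, -0.0, 0.0, 0.03, -0.0, 0.0], [-0.0, 0.0, 0.0, -0.0, -0.0, 0.0], [-0.0, 0.0, 0.0, -0.01, -0.0, 0.0]]]
phi [-0.103 -0.072 -0.04  -0.017 -0.009] th [0.033 0.033 0.03  0.025 0.021] later [0.013 0.007 0.003 0.001 0.   ] om -0.055 pivot end [ 0.56  -0.223  0.236] yaw -0.312
```

Request:
step_arm(steps=[[[0, -0.02, 0, 0.11, 0, 0], [0, -0.01, 0, 0.07, 0, 0], [0, 0, 0, 0.03, 0, 0], [0, 0, 0, 0, 0, 0], [0, 0, 0, -0.01, 0, 0]]])

```text
time_s: 12.75
eef_pos: [0.4265, -0.181, 0.2169]
ee_rot: [-0.002, 0.156, 0.988, -0.004]
ft_force: [-0.1, 0.7, -6.2]
grip_width: 0.0143
grasp_force: 119.9
```

```bash
python3 cyc.py; python3 - <<'E'
from h import *
cal={"side":(436.480723689174,318.23819742167325,194.61895706447825,-0.02010845,[[0.80932992,-0.58718289,-0.01418933],[-0.36738338,-0.48722992,-0.7922351],[0.45827344,0.64639249,-0.61005099]],[-0.39025291,0.36354077,1.44834257]),
"top":(436.5368715992254,323.72362104510427,198.16823894894594,.03068848,[[-0.030018,-0.99952148,-0.00746468],[-0.98983949,0.03076398,-0.13882132],[0.13898454,0.00322169,-0.99028931]],[0.01931911,0.53780396,1.43302211])}
for n,(fx,cx,cy,k,R,t) in cal.items():
    f=dict(fx=fx,fy=fx,cx=cx,cy=cy,D=[k,0,0,0,0],R=R,t=t)
    im=cv2.imread(f"pics/{n}0.png"); m=cv2.inRange(cv2.cvtColor(im,cv2.COLOR_BGR2HSV),(3,90,40),(20,255,255))
    x0,y0,x1,y1=dict(top=(370,165,412,212),side=(350,240,396,285))[n]; ys,xs=np.nonzero(m[y0:y1,x0:x1]); xs=xs+x0;ys=ys+y0
    c,s=np.cos(-.316),np.sin(-.316); X=[]
    for z in(0,.066):
        for a in(-.045,.045):
            for b in(-.039,.039): X.append([.560+c*a-s*b,-.224+s*a+c*b,z])
    hull=cv2.convexHull(proj(f,X).astype(np.float32))[:,0]
    a=np.zeros(m.shape,np.uint8); cv2.fillConvexPoly(a,np.round(hull).astype(int),255); py,px=np.nonzero(a)
    print(n,"mask",xs.min(),xs.max(),ys.min(),ys.max(),xs.mean().round(1),ys.mean().round(1),"model",hull.min(0).round(1),hull.max(0).round(1),px.mean().round(1),py.mean().round(1))
E
```

```text
t 12.750 meas 0.0083 (0.0060 0.0007 a726) phi meas -0.0079 cmd -0.0089 innov -0.0124 est th 0.0086 om -0.091 d -0.033 fx -0.003
[[[-0.0, 0.01, 0.0, -0.1, -0.0, -0.0], [-0.0, 0.01, 0.0, -0.07, -0.0, -0.0], [-0.0, 0.01, 0.0, -0.05, -0.0, -0.0], [-0.0, 0.0, 0.0, -0.03, -0.0, -0.0], [-0.0, 0.0, 0.0, -0.03, -0.0, -0.0]]]
phi [0.07  0.046 0.03  0.015 0.015] th [-0.003 -0.006 -0.007 -0.007 -0.007] later [-0.004 -0.002 -0.001  0.     0.   ] om 0.009 pivot end [ 0.56  -0.224  0.236] yaw -0.312
side mask 357 389 246 278 372.7 262.1 model [356.8 245.9] [390.4 280.2] 373.4 263.1
top mask 377 406 173 204 391.1 189.3 model [374.8 172.2] [407. 207.] 391.0 189.8
```

Request:
step_arm(steps=[[[0, 0.01, 0, -0.1, 0, 0], [0, 0.01, 0, -0.07, 0, 0], [0, 0.01, 0, -0.05, 0, 0], [0, 0, 0, -0.03, 0, 0], [0, 0, 0, -0.03, 0, 0]]])

```text
time_s: 13.22
eef_pos: [0.4268, -0.1802, 0.2169]
ee_rot: [-0.0, 0.155, 0.988, 0.007]
ft_force: [0.1, 0.7, -5.2]
grip_width: 0.0146
grasp_force: 120.0
```

```bash
python3 cyc.py "[0.560,-0.224,0.216,-0.316]"
```

```text
t 13.217 meas 0.0156 (0.0136 0.0077 a717) phi meas 0.0142 cmd 0.0147 innov 0.0226 est th 0.0151 om 0.075 d 0.014 fx -0.003
[[[-0.0, -0.02, 0.04, 0.11, -0.0, 0.0], [0.0, -0.02, 0.08, 0.14, -0.0, 0.0], [0.0, -0.01, 0.12, 0.09, -0.0, 0.0], [0.0, -0.01, 0.16, 0.05, -0.0, 0.0], [0.0, -0.01, 0.2, 0.05, -0.0, 0.0]]]
phi [-0.072 -0.095 -0.056 -0.025 -0.025] th [0.025 0.029 0.029 0.026 0.022] later [0.014 0.007 0.003 0.001 0.   ] om -0.042 pivot end [ 0.56  -0.224  0.216] yaw -0.312
```

Request:
step_arm(steps=[[[0, -0.02, 0.04, 0.11, 0, 0], [0, -0.02, 0.08, 0.14, 0, 0], [0, -0.01, 0.12, 0.09, 0, 0], [0, -0.01, 0.16, 0.05, 0, 0], [0, -0.01, 0.2, 0.05, 0, 0]]])

```text
time_s: 13.68
eef_pos: [0.4264, -0.1819, 0.1969]
ee_rot: [-0.003, 0.156, 0.988, -0.012]
ft_force: [-0.7, -1.0, -5.6]
grip_width: 0.0144
grasp_force: 120.0
```

```bash
sed -i 's/,.08\*\*2\*max/,.04**2*max/' cyc.py; python3 cyc.py "[0.560,-0.224,0.201,-0.316]"
```

```text
t 13.683 meas 0.0054 (0.0041 -0.0033 a686) phi meas -0.0242 cmd -0.0246 innov -0.0169 est th 0.0058 om -0.091 d -0.021 fx -0.003
[[[-0.0, 0.02, 0.03, -0.11, -0.0, 0.0], [-0.0, 0.02, 0.06, -0.12, -0.0, 0.0], [0.0, 0.02, 0.09, -0.08, -0.0, 0.0], [0.0, 0.01, 0.12, -0.06, -0.0, 0.0], [0.0, 0.01, 0.15, -0.06, -0.0, 0.0]]]
phi [0.062 0.07  0.038 0.023 0.023] th [-0.007 -0.011 -0.013 -0.013 -0.012] later [-0.008 -0.004 -0.002 -0.     0.   ] om 0.015 pivot end [ 0.56  -0.224  0.201] yaw -0.312
```

```bash
sed -i 's/KS\*(th-ph)/KS*(th-1.25*ph)/' cyc.py; python3 cyc.py -r "[0.560,-0.224,0.201,-0.316]"
```

```text
[[[-0.0, 0.02, 0.03, -0.11, -0.0, 0.0], [-0.0, 0.02, 0.06, -0.1, -0.0, 0.0], [0.0, 0.01, 0.09, -0.07, -0.0, 0.0], [0.0, 0.01, 0.12, -0.05, -0.0, 0.0], [0.0, 0.01, 0.15, -0.05, -0.0, 0.0]]]
phi [0.062 0.054 0.03  0.015 0.015] th [-0.007 -0.011 -0.013 -0.013 -0.012] later [-0.006 -0.003 -0.001 -0.     0.   ] om 0.015 pivot end [ 0.56  -0.224  0.201] yaw -0.312
```

Request:
step_arm(steps=[[[0, 0.02, 0.03, -0.11, 0, 0], [0, 0.02, 0.06, -0.1, 0, 0], [0, 0.01, 0.09, -0.07, 0, 0], [0, 0.01, 0.12, -0.05, 0, 0], [0, 0.01, 0.15, -0.05, 0, 0]]])

```text
time_s: 14.15
eef_pos: [0.427, -0.1797, 0.1817]
ee_rot: [-0.0, 0.154, 0.988, 0.007]
ft_force: [-1.0, 0.3, -5.1]
grip_width: 0.0143
grasp_force: 120.0
```

```bash
python3 cyc.py "[0.560,-0.224,0.196,-0.316]"
```

```text
t 14.150 meas 0.0067 (0.0018 0.0015 a662) phi meas 0.0133 cmd 0.0147 innov 0.0183 est th 0.0062 om 0.067 d 0.011 fx -0.004
[[[-0.0, -0.02, 0.01, 0.11, -0.0, 0.0], [-0.0, -0.01, 0.02, 0.08, -0.0, 0.0], [-0.0, -0.01, 0.03, 0.05, -0.0, 0.0], [0.0, -0.0, 0.04, 0.03, -0.0, 0.0], [0.0, -0.0, 0.05, 0.03, -0.0, 0.0]]]
phi [-0.072 -0.048 -0.025 -0.009 -0.009] th [0.015 0.018 0.017 0.016 0.014] later [ 0.007  0.003  0.001  0.    -0.   ] om -0.023 pivot end [ 0.56  -0.223  0.196] yaw -0.312
```

Request:
step_arm(steps=[[[0, -0.02, 0.01, 0.11, 0, 0], [0, -0.01, 0.02, 0.08, 0, 0], [0, -0.01, 0.03, 0.05, 0, 0], [0, 0, 0.04, 0.03, 0, 0], [0, 0, 0.05, 0.03, 0, 0]]])

```text
time_s: 14.62
eef_pos: [0.4266, -0.1808, 0.1769]
ee_rot: [-0.002, 0.156, 0.988, -0.004]
ft_force: [0.6, -0.8, -5.8]
grip_width: 0.014
grasp_force: 120.0
```

```bash
sed -i 's/sig=.004/sig=.008/' cyc.py; python3 cyc.py "[0.560,-0.224,0.192,-0.316]"
```

```text
t 14.617 meas -0.0086 (-0.0124 -0.0148 a666) phi meas -0.0088 cmd -0.0089 innov -0.0229 est th -0.0063 om -0.081 d -0.020 fx -0.003
[[[-0.0, 0.02, 0.01, -0.11, -0.0, 0.0], [-0.0, 0.01, 0.02, -0.09, -0.0, 0.0], [-0.0, 0.01, 0.03, -0.05, -0.0, 0.0], [0.0, 0.0, 0.03, -0.03, -0.0, 0.0], [0.0, 0.0, 0.04, -0.02, -0.0, 0.0]]]
phi [0.078 0.062 0.03  0.015 0.007] th [-0.017 -0.02  -0.018 -0.016 -0.013] later [-0.008 -0.004 -0.001 -0.     0.   ] om 0.037 pivot end [ 0.56  -0.224  0.192] yaw -0.312
```

Request:
step_arm(steps=[[[0, 0.02, 0.01, -0.11, 0, 0], [0, 0.01, 0.02, -0.09, 0, 0], [0, 0.01, 0.03, -0.05, 0, 0], [0, 0, 0.03, -0.03, 0, 0], [0, 0, 0.04, -0.02, 0, 0]]])

```text
time_s: 15.08
eef_pos: [0.4267, -0.1806, 0.173]
ee_rot: [-0.001, 0.155, 0.988, 0.003]
ft_force: [0.5, 0.5, -5.0]
grip_width: 0.0142
grasp_force: 120.0
```

```bash
python3 cyc.py "[0.560,-0.224,0.174,-0.316]"
```

```text
t 15.083 meas 0.0000 (-0.0030 -0.0069 a662) phi meas 0.0051 cmd 0.0068 innov 0.0134 est th -0.0008 om 0.070 d -0.008 fx -0.003
[[[-0.0, -0.01, 0.04, 0.08, -0.0, 0.0], [-0.0, -0.01, 0.08, 0.05, -0.0, 0.0], [-0.0, -0.0, 0.11, 0.03, -0.0, 0.0], [-0.0, -0.0, 0.15, 0.02, -0.0, 0.0], [-0.0, -0.0, 0.18, 0.01, -0.0, 0.0]]]
phi [-0.056 -0.032 -0.017 -0.009 -0.001] th [0.008 0.01  0.01  0.009 0.008] later [0.005 0.002 0.001 0.    0.   ] om -0.019 pivot end [ 0.56  -0.223  0.174] yaw -0.312
```

Request:
step_arm(steps=[[[0, -0.01, 0.04, 0.08, 0, 0], [0, -0.01, 0.08, 0.05, 0, 0], [0, 0, 0.11, 0.03, 0, 0], [0, 0, 0.15, 0.02, 0, 0], [0, 0, 0.18, 0.01, 0, 0]]])

```text
time_s: 15.55
eef_pos: [0.4263, -0.181, 0.1546]
ee_rot: [-0.001, 0.156, 0.988, -0.0]
ft_force: [-0.4, 0.3, -4.5]
grip_width: 0.0142
grasp_force: 120.0
```

```bash
python3 cyc.py "[0.560,-0.224,0.153,-0.316]"
```

```text
t 15.550 meas 0.0069 (0.0034 0.0004 a643) phi meas -0.0007 cmd -0.0010 innov -0.0007 est th 0.0069 om -0.021 d -0.008 fx -0.004
[[[-0.0, 0.0, 0.05, -0.0, -0.0, 0.0], [-0.0, 0.0, 0.09, -0.01, -0.0, 0.0], [-0.0, 0.0, 0.13, -0.0, -0.0, 0.0], [-0.0, -0.0, 0.17, -0.0, -0.0, 0.0], [-0.0, -0.0, 0.21, -0.0, -0.0, 0.0]]]
phi [-0.001  0.007 -0.001 -0.001 -0.001] th [0.004 0.003 0.002 0.001 0.001] later [0.001 0.    0.    0.    0.   ] om -0.011 pivot end [ 0.56  -0.223  0.153] yaw -0.312
```

Request:
step_arm(steps=[[[0, 0, 0.05, 0, 0, 0], [0, 0, 0.09, 0, 0, 0], [0, 0, 0.13, 0, 0, 0], [0, 0, 0.17, 0, 0, 0], [0, 0, 0.2, 0, 0, 0]]])

```text
time_s: 16.02
eef_pos: [0.4263, -0.1806, 0.1344]
ee_rot: [-0.002, 0.156, 0.988, -0.0]
ft_force: [-1.8, -0.2, -3.7]
grip_width: 0.0141
grasp_force: 120.3
```

Request:
step_arm(steps=[[[0, 0, 0.01, 0, 0, 0], [0, 0, 0.02, 0, 0, 0], [0, 0, 0.02, 0, 0, 0], [0, 0, 0.02, 0, 0, 0]]])

```text
time_s: 16.35
eef_pos: [0.4256, -0.1804, 0.1331]
ee_rot: [-0.002, 0.156, 0.988, -0.0]
ft_force: [-5.4, 1.0, 1.8]
grip_width: 0.0144
grasp_force: 121.1
```

```bash
python3 - <<'E'
from m import *
print(np.round(measure(0.)[0],4)); o=observe(); R=Ro.from_quat(np.roll(o["ee_rot"],-1)).as_matrix(); print(o["eef_pos"],R.round(4)[2],o["ft_force"],o["wrist_torque"])
E
```

```text
[ 1.635e+01  1.550e-02  1.320e-02  6.180e+02 -9.000e-04 -6.100e-03]
[ 0.4256561  -0.18044063  0.13311748] [ 3.9e-03 -9.0e-04 -1.0e+00] [-4.97629072  0.82679897  1.17221654] [0.20666561 0.73280063 0.01791185]
```

Request:
step_arm(steps=[[[0, 0, 0, 0, 0, 0], [0, 0, 0, 0, 0, 0], [0, 0, 0, 0, 0, 0], [0, 0, 0, 0, 0, 0], [0, 0, 0, 0, 0, 0]]], fingers=1)

```text
time_s: 16.82
eef_pos: [0.4275, -0.1808, 0.1331]
ee_rot: [-0.001, 0.155, 0.988, -0.0]
ft_force: [0.4, -0.1, 0.5]
grip_width: 0.074
grasp_force: 0.0
```

Request:
step_arm(steps=[[[0, 0, 0, 0, 0, 0], [0, 0, 0, 0, 0, 0], [0, 0, 0, 0, 0, 0], [0, 0, 0, 0, 0, 0], [0, 0, 0, 0, 0, 0]]])

```text
time_s: 17.23
eef_pos: [0.4265, -0.1806, 0.1329]
ee_rot: [-0.001, 0.156, 0.988, -0.0]
ft_force: [-0.4, 0.7, 0.8]
grip_width: 0.0855
grasp_force: 0.0
```

```bash
python3 - <<'E'
from m import *
print(np.round(measure(0.)[0],4)); o=observe(); print(o["eef_pos"],o["grip_width"],o["ft_force"])
s=grab_frame("side"); a=s["color"][170:340,290:490,::-1]; cv2.imwrite("pics/set.png",cv2.resize(a,(800,600) if 0 else (700,595),interpolation=3))
E
```

```text
[ 1.72333e+01  5.62000e-02  5.21000e-02  6.06000e+02 -1.10000e-03
 -6.40000e-03]
[ 0.42649555 -0.18060654  0.13288166] 0.08517223020173767 [-0.23034817  0.86368713 -0.36511367]
```

View pics/set.png

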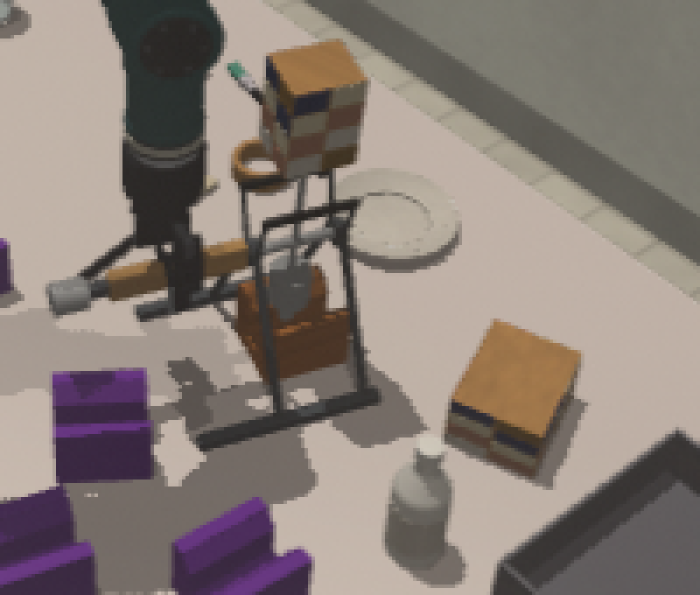

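The picture shows the stand astride the brown block with rails on the table, the spindle upright and its tail down in the groove; the gripper is open around the handle. Now retreating straight up.

Request:
step_arm(steps=[[[0, 0, -0.1, 0, 0, 0], [0, 0, -0.3, 0, 0, 0], [0, 0, -0.55, 0, 0, 0], [0, 0, -0.8, 0, 0, 0], [0, 0, -1, 0, 0, 0]]])

```text
time_s: 17.75
eef_pos: [0.4269, -0.1807, 0.2344]
ee_rot: [-0.001, 0.156, 0.988, -0.0]
ft_force: [0.4, -0.1, -0.1]
grip_width: 0.0852
grasp_force: 0.0
```

Request:
step_arm(steps=[[[0, 0, 0, 0, 0, 0], [0, 0, 0, 0, 0, 0], [0, 0, 0, 0, 0, 0], [0, 0, 0, 0, 0, 0], [0, 0, 0, 0, 0, 0]]])

```text
time_s: 18.17
eef_pos: [0.4259, -0.1803, 0.2317]
ee_rot: [-0.003, 0.155, 0.988, -0.0]
ft_force: [0.2, 0.4, 0.5]
grip_width: 0.0854
grasp_force: 0.0
```

```bash
python3 - <<'E'
import m
from m import *
m.OFF=np.array([-.14,0,-.0174+.1])
for r in measure(.05,3): print(np.round(r,4))
print(observe()["eef_pos"])
E
```

```text
[ 1.81667e+01  6.36000e-02  6.37000e-02  6.07000e+02 -1.20000e-03
 -5.00000e-03]
[ 1.82167e+01  6.26000e-02  6.35000e-02  6.07000e+02 -1.20000e-03
 -5.20000e-03]
[ 1.82667e+01  6.37000e-02  6.33000e-02  6.07000e+02 -1.20000e-03
 -5.40000e-03]
[ 0.42637355 -0.18048037  0.23216588]
```

The spindle is at rest at about 0.06 rad, resting on the groove wall, and the stand is released.

```bash
python3 -c "
from cell import hand_in; print(hand_in())"
```

```text
the job is handed in; nothing more can be done
None
```

I set the stand down astride and in line with the wooden block, with the spindle's tail in the groove and the spindle at rest about 0.06 rad from upright, then backed the open gripper clear and handed the job in; no verdict came back.

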